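# Stir the beads and hold the sprung gate open

### The job

With the gate shut, take the stirring stick from its block, put it down among the beads in the clear tube and stir them in wide circles, at least two full turns, then put the stick in the blue mug and let go of it. Then swing the gate round by its red handle, against its spring, to its stop so that all six beads drop into the tray below, and finish still holding the gate wide open at the stop. Spill no bead, keep the mug upright and leave the other things on the desk alone.

Things in the scene. Friction and masses are not known exactly. Their poses are not given: they have to be found in the camera images.
- hopper: Bead dispenser, fixed. Origin on the desk below the axis of its clear tube, z up. Wooden foot 170 x 220 x 8 mm; white catch tray 130 x 130 mm under the tube, rim at z = 40 mm. Aluminium columns (radius 6 mm, up to z = 108 mm) stand at y = +75 and -80 mm with brackets to the tube. The orange sprung gate closes the tube's lower end; its upper face is at z = 60 mm.
- tube_mouth (a point): Centre of the clear tube's upper mouth, white-rimmed, 125 mm above the desk. The tube is upright, open at both ends, outer radius 40, inner radius 36 mm, from z = 63 to 125 mm.
- gate (a joint): Angle of the orange gate arm about its upright pivot (at x = 0, y = -80 mm in the dispenser's frame): 0 = shut under the tube, 1.10 rad = fully open, at its stop. Growing values turn it CLOCKWISE seen from above. A spring drives it shut: 0.25 N m when shut, 0.55 N m at the stop (3 to 6.5 N at the knob); it snaps shut if let go.
- gate_knob (a point): Centre of the red ball (radius 9 mm, 115 mm above the desk) that tops the gate's upright red handle post (radius 7 mm, from z = 60 mm up). The post stands 85 mm from the pivot: in the dispenser's frame at -61 degrees from +x (counted anticlockwise) when shut, at -124 degrees at the stop. The flat orange arm below it lies at z = 52 to 60 mm.
- gate_pivot (a point): Point on the gate's upright pivot axis, 60 mm above the desk.
- stick: Stirring stick, 160 mm long: pale wooden shaft of 10 mm diameter for the lower 85 mm, green handle of 14 mm diameter for the upper 75 mm; about 30 g. Origin at the centre of its lower end, z along it to the handle. It starts upright, or leaning by up to some 0.1 rad, in the block's hole, lower end 10 mm above the desk.
- stick_tip (a point): Lower (wooden) end of the stick, the same point as its origin.
- block: Dark wooden block, 70 x 70 x 50 mm, fixed; origin at the centre of its underside. Its 12 mm hole, 40 mm deep, is in the middle of the top. It may stand to the left or the right of the dispenser; the mug stands on the other side.
- mug: Dark blue mug, upright, loose, about 350 g: outer rim radius 42 mm, wall 4 mm, height 95 mm, inner floor about 5 mm up; handle at its +y side. Origin at the centre of its underside.
- bead0: Round red bead, 18 mm diameter, 10 g, origin at its centre. Starts loose on the gate inside the tube.
- bead1: Round yellow bead, 18 mm diameter, 10 g, origin at its centre. Starts loose on the gate inside the tube.
- bead2: Round blue bead, 18 mm diameter, 10 g, origin at its centre. Starts loose on the gate inside the tube.
- bead3: Round green bead, 18 mm diameter, 10 g, origin at its centre. Starts loose on the gate inside the tube.
- bead4: Round pale wooden bead, 18 mm diameter, 10 g, origin at its centre. Starts loose on the gate inside the tube.
- bead5: Round white bead, 18 mm diameter, 10 g, origin at its centre. Starts loose on the gate inside the tube.
- paints: White tray of paint tubes, 120 x 190 x 22 mm, origin at the centre of its underside; a bystander, to be left where it is.
- calculator: Black pocket calculator, 85 x 180 x 20 mm, origin at the centre of its underside; a bystander, to be left where it is.
- palette: Round white paint palette, 150 mm across, 8 mm thick, origin at the centre of its underside; a bystander, to be left where it is.
- clearbox: Clear divided box, 100 x 140 x 45 mm, origin at the centre of its underside; a bystander, to be left where it is.
Not all that is in view belongs to the job. Leave any green or orange look-alike of the mug alone.

How it is judged:
By the outcome, as a careful person would: the job done as asked, in the order asked, and still so for the second after the job is handed in, while the arm keeps its last pose, push and grip.
It also fails if it takes over 70 s, if anything falls off the work surface, if the arm or the gripper's body presses on something with over 40 N, if the wrist force passes 120 N, or if a joint passes its speed limit or range.

### The arm

A 7-joint arm with a two-finger parallel gripper is mounted at the origin on the work surface. World frame = base frame: x ahead of the robot, y to its left, z up, the work surface at z = 0. Lengths are in m, angles in rad, forces in N, time in s.
With the tool pointing down it reaches from about 0.375 to 0.925 m from the base axis. Payload 3.1 kg.
Tool frame: the origin (TCP) lies on the centre line of the jaws, within the pads' length; the fingertips stand 14 mm ahead of it and the grasp point (between the pads) lies 5 mm behind it (r.tips_ahead is the distance from the TCP to the fingertips, in m); z points along the fingers, y is the direction in which the jaws open and shut (so a half turn about z gives the same grasp; the last joint's range is limited). The gripper opens to 85 mm and grips with 20 to 120 N. Pads are 22 mm wide; open, the fingers measure 114 mm over their backs; the gripper's body (76 mm by 85 mm) begins 54 mm behind the grasp point. The pads swing forward as they close: fully open they stand 13 mm farther back than shut.
Start: joints at [1.25, 0.383, 0.044, 1.598, -0.018, 1.161, -0.05], TCP at [0.144, -0.634, 0.245] pointing down, gripper open.
Joint ranges: [-2.61, 2.61], [-0.41, 2.15], [-1.48, 1.57], [0, 2.5], [-1.57, 4.71], [0.05, 1.97], [-2.85, 2.85]. Speed limits (rad/s): [2.79, 2.79, 3.14, 3.14, 3.14, 3.14, 3.14].

### API

Orientations are given as [roll, pitch, yaw] about the fixed x, y, z axes, in that order (R = Rz(yaw) Ry(pitch) Rx(roll)).
In Python, from plant import r, cams, workorder gives the robot as it stands. The module is installed in compiled form; this text tells all that it offers.
- The arm moves only by the tool step_arm, never from a script. Its argument "increments" is a list of rows, each a list of 2 entries, a list of its own where there are three numbers: the shift along the tool's x, y, z in cm, then the turn about the tool's z in rad. A call has 1 to 20 rows; each row is the pose to reach, as a shift and turn from the pose commanded when the call began, along the tool's axes at that moment; what a row does not reach only later rows make up. A row lasts 1/12 s, in which the tool goes at most 41.7 mm and 7.16 degrees, less where a joint would pass 70% of its speed; a pose out of reach is approached as far as the arm can. A call with a gripper value outside its range is refused whole. "claw" is the finger opening in cm, from 0 to 8.54, set as the call begins (left out, the last holds). The fingers move at their own pace and stop on an object; the grip force is fixed at half the most. Time passes only in rows, so rows that repeat a pose let the fingers close. It gives the time, the measured TCP pose, the force and the opening at its end, in the units of the state.
- r.get_obs(): the state, without advancing time (a new reading comes with each control period).
- cams.read_camera(name): name is "scene" or "top"; returns a dict with "img" (384x512x3 uint8, blue, green, red), "z_map" (384x512 float32, m along the optical axis (not along the pixel's ray), 0 where there is no reading), "fx", "fy", "cx", "cy" (pixels), "dist" ([k1, k2, p1, p2, k3] as OpenCV has them; the pictures are not rectified), "cam_to_world" (4x4, takes a point from camera to world coordinates). Camera axes: x right, y down, z forward; pixel columns grow to the right and rows downward; lengths in m; the calibration is good to about 2 mm. A picture is of the moment at which its call begins.
- workorder.hand_in(): hands the job in, once; it reports no verdict.
Trained networks look in a picture, given as the dict that the camera call returned (one of the last four; its "shot" number tells which), for a name from the list of things; names that differ only in an ending like _2 or _b are one class to them, and where a whole thing is asked for, a point or a joint stands for the part that bears it (a point fixed in the world has none). Each returns a list of dicts, best first, with "p" (0 to 1); they miss things now and then, are a little off and sometimes report something else, mostly with a low value. They report only what shows in the picture. A call takes as long as a camera call. They do not tell look-alikes from the thing itself.
- cams.trace(picture, query): "mask" (384x512 bool, what is visible of it) and "uv" ([column, row] in pixels, amid what is visible of it).
The state is a dict: "time": time; "qpos": joint angles; "joint_vel": joint speeds; "effort": joint torques, N m; "ee_pos": TCP position; "eef_rot": TCP orientation; "contact_force": force on the tool from outside, world axes, zero at the start; "wrist_torque": the same for the moment, N m; "grip_width": opening from 0.0 (shut) to 1.0 (fully open).
Only numpy, scipy, OpenCV 4.12 (cv2) and the standard library are available. Lean on these libraries where they do the work, as an engineer would, in place of code of your own. Each camera call takes 0.05 s, during which the arm holds its last target. There are 200 camera calls.

## Working session

There is one attempt and no reset: what is moved stays moved. The work goes in short steps, Python scripts to look and compute and a tool call to move; the robot and the scene stay as the last step left them, time stands still between calls to the robot, and variables do not carry over. Pictures are saved under pics/ and viewed, about 8 in all and at most 12, crops included, and the job is handed in when it is done.

Besides the shell and the picture viewer there is one more tool, called after "Call:" as name(argument=value, ...), one argument or row to a line, values as JSON. step_arm: Moves the arm, as the interface text tells. Its arguments: {"type":"object","properties":{"increments":{"type":"array"},"claw":{"type":"number"}},"required":["increments"]}

```bash
mkdir -p pics; cat > h.py <<'E'
import numpy as np, cv2
from plant import r, cams, workorder
from scipy.spatial.transform import Rotation as Ro
def K(c): return np.array([[c['fx'],0,c['cx']],[0,c['fy'],c['cy']],[0,0,1]])
def cloud(c):
    v,u=np.mgrid[0:384,0:512]; p=np.stack([u,v],-1).reshape(-1,1,2).astype(float)
    n=cv2.undistortPoints(p,K(c),np.array(c['dist'],float)).reshape(384,512,2)
    z=c['z_map'][...,None]; P=np.concatenate([n*z,z],-1); T=np.array(c['cam_to_world'])
    W=P@T[:3,:3].T+T[:3,3]; W[c['z_map']<=0]=np.nan; return W
def proj(c,p):
    T=np.linalg.inv(np.array(c['cam_to_world'])); 
    q=np.atleast_2d(p)@T[:3,:3].T+T[:3,3]
    return cv2.projectPoints(q,np.zeros(3),np.zeros(3),K(c),np.array(c['dist'],float))[0][:,0]
E
python3 - <<'E'
from h import *
o=r.get_obs(); print({k:np.round(v,3) for k,v in o.items()})
for n in ['scene','top']:
    c=cams.read_camera(n); cv2.imwrite(f'pics/{n}0.png',cv2.resize(c['img'],(800,600)))
    W=cloud(c); print(n,np.round(c['cam_to_world'],3).tolist(),c['fx'])
    for q in ['hopper','tube_mouth','gate_knob','gate_pivot','stick','block','mug','paints','calculator','palette','clearbox']:
        for d in cams.trace(c,q)[:3]:
            m=d['mask']; P=W[m]; P=P[~np.isnan(P[:,0])]
            if len(P): print(q,round(d['p'],2),np.round(d['uv']),m.sum(),'med',np.round(np.median(P,0),3),'lo',np.round(np.percentile(P,2,axis=0),3),'hi',np.round(np.percentile(P,98,axis=0),3))
E
```

```text
{'time': np.float64(0.0), 'qpos': array([ 1.25 ,  0.384,  0.044,  1.6  , -0.018,  1.161, -0.05 ]), 'joint_vel': array([ 0.   , -0.001,  0.001, -0.001, -0.001,  0.   ,  0.002]), 'effort': array([ 0.0000e+00, -4.3346e+01,  1.0250e+00, -2.4951e+01,  1.1000e-02,
        1.1000e-02, -0.0000e+00]), 'ee_pos': array([ 0.143, -0.633,  0.244]), 'eef_rot': array([-3.139,  0.   ,  0.223]), 'contact_force': array([-0.313,  0.59 ,  0.122]), 'wrist_torque': array([-0.014, -0.022,  0.054]), 'grip_width': np.float64(1.001)}
scene [[0.498, 0.47, -0.729, 1.368], [0.867, -0.29, 0.405, -0.469], [-0.021, -0.834, -0.552, 0.717], [0.0, 0.0, 0.0, 1.0]] 353.4177775682757
hopper 0.61 [292. 203.] 2653 med [0.592 0.087 0.031] lo [ 0.505 -0.038  0.003] hi [0.653 0.201 0.125]
tube_mouth 0.68 [291. 204.] 2787 med [0.59  0.089 0.028] lo [ 0.444 -0.038 -0.   ] hi [0.654 0.212 0.126]
gate_knob 0.53 [272. 199.] 301 med [0.596 0.016 0.061] lo [ 0.559 -0.043  0.054] hi [0.628 0.12  0.12 ]
stick 0.39 [346. 153.] 109 med [0.533 0.358 0.12 ] lo [0.309 0.353 0.003] hi [0.538 0.591 0.172]
block 0.7 [346. 176.] 475 med [0.55  
[... 1986 characters left out ...]
  -0.162  0.051] lo [ 0.79  -0.2    0.001] hi [ 0.899 -0.122  0.098]
mug 0.6 [390. 312.] 1103 med [ 0.22  -0.4    0.037] lo [ 0.18  -0.432  0.   ] hi [ 0.264 -0.338  0.097]
mug 0.56 [358. 210.] 916 med [ 0.51  -0.314  0.036] lo [ 0.463 -0.35   0.001] hi [ 0.54  -0.245  0.098]
paints 0.61 [143. 153.] 2510 med [0.678 0.35  0.011] lo [ 0.615  0.255 -0.001] hi [0.741 0.443 0.025]
calculator 0.67 [355. 157.] 1591 med [ 0.685 -0.317  0.019] lo [ 0.645 -0.403  0.01 ] hi [ 0.73  -0.23   0.025]
palette 0.96 [166. 268.] 2003 med [0.322 0.246 0.008] lo [0.256 0.181 0.003] hi [0.39  0.313 0.014]
clearbox 0.67 [332. 271.] 1728 med [ 0.34  -0.227  0.005] lo [ 0.293 -0.294 -0.002] hi [ 0.389 -0.158  0.047]
```

View pics/top0.png

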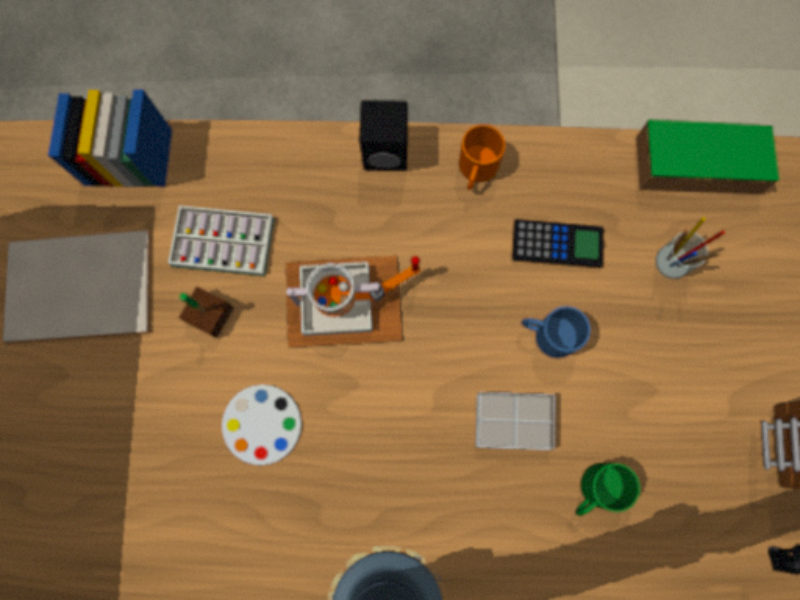

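View pics/scene0.png

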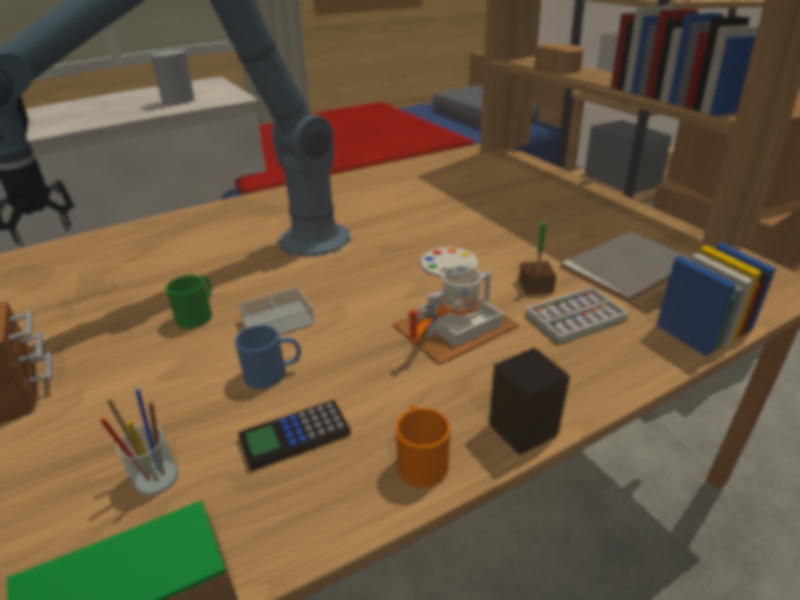

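The top view shows three mugs, in its 800x600 pixels: blue at (563,331), which is the target, orange at (482,153) and green at (610,487). The stick's green handle is at (190,300), in the block at (207,312). The tube is at (331,288) and the red knob at (415,262). Next I measure each one precisely and check a close crop.

```bash
cat > m.py <<'E'
from h import *
from scipy.optimize import least_squares
def circ(P,R=None):
    f=(lambda a:np.hypot(P[:,0]-a[0],P[:,1]-a[1])-(R or a[2]))
    return least_squares(f,[*P[:,:2].mean(0),.04],loss='soft_l1',f_scale=.002).x
for n in ['top','scene']:
    c=cams.read_camera(n); W=cloud(c); img=c['img'].astype(int); B,G,R_=img[...,0],img[...,1],img[...,2]
    def box(x0,x1,y0,y1,z0,z1): return (W[...,0]>x0)&(W[...,0]<x1)&(W[...,1]>y0)&(W[...,1]<y1)&(W[...,2]>z0)&(W[...,2]<z1)
    print(n)
    m=box(.5,.66,.03,.17,.118,.135); P=W[m]; print('mouth',len(P),np.round(circ(P),4), np.round(P.mean(0),4), P[:,2].max())
    red=(R_>1.8*G)&(R_>1.8*B)&(R_>90)&box(.5,.75,-.12,.05,.065,.14); P=W[red]; print('red',len(P),np.round(P.mean(0),4),np.round(P.min(0),4),np.round(P.max(0),4))
    k=red&(W[...,2]>.105); print('knob',np.round(W[k].mean(0),4) if k.any() else 0)
    m=box(.4,.6,-.37,-.22,.088,.105); P=W[m]; print('mug rim',len(P),np.round(circ(P),4)); 
    for z0 in (.02,.045,.065):
        q=W[box(.4,.6,-.37,-.22,z0,z0+.02)]; print('  mug wall',len(q),np.round(circ(q),4) if len(q)>5 else '')
    m=box(.47,.6,.28,.42,.044,.056); P=W[m]; print('block top',len(P),np.round(P.mean(0),4),cv2.minAreaRect((P[:,:2]*1000).astype(np.float32)))
    m=box(.47,.6,.28,.42,.06,.2); P=W[m]; print('stick',len(P))
    if len(P)>8:
        a=P.mean(0); d=np.linalg.svd(P-a)[2][0]; d*=np.sign(d[2]); print(' axis',np.round(a,4),np.round(d,3),'ztop',P[:,2].max(), 'at z=.13',np.round(a+d*(.13-a[2])/d[2],4))
        s=P[np.argsort(P[:,2])]; print(np.round(s[::max(1,len(s)//10)],3).tolist())
    m=box(.45,.7,-.06,.25,.004,.013); P=W[m]; print('foot',len(P),cv2.minAreaRect((P[:,:2]*1000).astype(np.float32)))
    m=box(.5,.68,-.04,.22,.1,.118); P=W[m&~red]; 
    if n=='top': cv2.imwrite('pics/c1.png',np.hstack([cv2.resize(c['img'][150:230,100:180],(400,400),interpolation=3),cv2.resize(c['img'][150:230,190:270],(400,400),interpolation=3)]))
E
python3 m.py
```

```text
top
mouth 242 [0.5614 0.1144 0.0392] [0.5644 0.1158 0.1254] 0.13181062573730107
red 46 [ 0.6141 -0.0343  0.108 ] [ 0.6046 -0.0425  0.0652] [ 0.6237 -0.0086  0.1279]
knob [ 0.6155 -0.0353  0.1218]
mug rim 152 [ 0.5027 -0.311   0.0391]
  mug wall 115 [ 0.5027 -0.3083  0.0399]
  mug wall 110 [ 0.5018 -0.3096  0.039 ]
  mug wall 144 [ 0.5034 -0.3064  0.0409]
block top 484 [0.5286 0.3597 0.05  ] ((529.5048217773438, 362.1388854980469), (73.7681655883789, 68.47111511230469), 65.09112548828125)
stick 74
 axis [0.5267 0.3598 0.1305] [0.019 0.022 1.   ] ztop 0.1729886051545857 at z=.13 [0.5267 0.3598 0.13  ]
[[0.528, 0.358, 0.062], [0.524, 0.358, 0.079], [0.525, 0.357, 0.103], [0.523, 0.359, 0.113], [0.521, 0.362, 0.122], [0.53, 0.357, 0.132], [0.523, 0.359, 0.142], [0.526, 0.359, 0.151], [0.524, 0.358, 0.162], [0.525, 0.365, 0.169], [0.524, 0.358, 0.172]]
foot 2279 ((575.5405883789062, 94.86323547363281), (309.1092834472656, 248.62562561035156), 89.9046630859375)
scene
mouth 154 [0.5661 0.1135 0.0388] [0.5645 0.1157 0.1239] 0.12984261721492762
red 75 [ 0.6234 -0.0383  0.0989] [ 0.6152 -0.0449  0.0653] [ 0.6287 -0.0318  0.1255]
knob [ 0.6235 -0.0388  0.1171]
mug rim 155 [ 0.5066 -0.3129  0.0392]
  mug wall 182 [ 0.4965 -0.309   0.0496]
  mug wall 260 [ 0.5066 -0.3121  0.0399]
  mug wall 315 [ 0.5071 -0.3116  0.0399]
block top 203 [0.5348 0.3565 0.0498] ((530.807861328125, 360.5454406738281), (71.43050384521484, 79.36256408691406), 64.85192108154297)
stick 101
 axis [0.5337 0.3584 0.1232] [0.007 0.006 1.   ] ztop 0.17182560330778895 at z=.13 [0.5337 0.3585 0.13  ]
[[0.536, 0.356, 0.061], [0.531, 0.359, 0.074], [0.531, 0.356, 0.093], [0.532, 0.358, 0.105], [0.538, 0.361, 0.115], [0.532, 0.355, 0.126], [0.536, 0.355, 0.136], [0.533, 0.357, 0.146], [0.537, 0.361, 0.155], [0.538, 0.363, 0.166], [0.534, 0.366, 0.172]]
foot 902 ((574.1345825195312, 113.25225830078125), (177.6541290283203, 249.8143768310547), 1.8037447929382324)
```

View pics/c1.png

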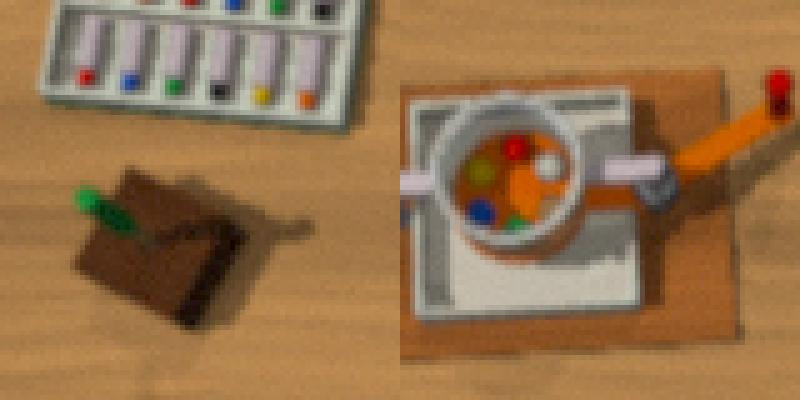

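The crop confirms the green-handled stick in the block, leaning very little, and all six beads inside the tube on the gate.

| Thing | Measured position (m) |
|---|---|
| Stick axis | (0.530, 0.360), top z 0.172 |
| Tube centre | (0.564, 0.114) |
| Dispenser yaw | about 0.09 rad |
| Pivot | (0.571, 0.034) |
| Knob | (0.619, -0.037) |
| Mug centre | (0.505, -0.311) |

The sizes agree with the description. First I turn the tool so its axes line up with the world.

Call:
step_arm(
  increments=[
    [[44.4,-34.3,-5.5],-1.348],
    [[44.4,-34.3,-5.5],-1.348],
    [[44.4,-34.3,-5.5],-1.348],
    [[44.4,-34.3,-5.5],-1.348],
    [[44.4,-34.3,-5.5],-1.348],
    [[44.4,-34.3,-5.5],-1.348],
    [[44.4,-34.3,-5.5],-1.348],
    [[44.4,-34.3,-5.5],-1.348],
    [[44.4,-34.3,-5.5],-1.348],
    [[44.4,-34.3,-5.5],-1.348],
    [[44.4,-34.3,-5.5],-1.348],
    [[44.4,-34.3,-5.5],-1.348],
    [[44.4,-34.3,-5.5],-1.348],
    [[44.4,-34.3,-5.5],-1.348],
    [[44.4,-34.3,-5.5],-1.348],
    [[44.4,-34.3,-5.5],-1.348],
    [[44.4,-34.3,-5.5],-1.348],
    [[44.4,-34.3,-5.5],-1.348],
  ],
  claw=5,
)

```text
time: 2.8
ee_pos: [0.4996, -0.2034, 0.2999]
eef_rot: [-3.14, 0.001, 1.567]
contact_force: [-0.4, 0.7, 0.7]
grip_width: 0.585
```

Call:
step_arm(
  increments=[
    [[56.3,3.0,0],0],
    [[56.3,3.0,0],0],
    [[56.3,3.0,0],0],
    [[56.3,3.0,0],0],
    [[56.3,3.0,0],0],
    [[56.3,3.0,0],0],
    [[56.3,3.0,0],0],
    [[56.3,3.0,0],0],
    [[56.3,3.0,0],0],
    [[56.3,3.0,0],0],
    [[56.3,3.0,0],0],
    [[56.3,3.0,0],0],
    [[56.3,3.0,0],0],
    [[56.3,3.0,0],0],
    [[56.3,3.0,0],0],
    [[56.3,3.0,0],0],
    [[56.3,3.0,0],0],
    [[56.3,3.0,0],0],
  ],
)

```text
time: 4.3
ee_pos: [0.5325, 0.3584, 0.2998]
eef_rot: [3.141, 0.002, 1.566]
contact_force: [0.2, -0.9, -0.2]
grip_width: 0.583
```

Call:
step_arm(
  increments=[
    [[0.1,-0.2,2],0],
    [[0.1,-0.2,4.5],0],
    [[0.1,-0.2,7],0],
    [[0.1,-0.2,9.5],0],
    [[0.1,-0.2,12],0],
    [[0.1,-0.2,14],0],
    [[0.1,-0.2,15.5],0],
    [[0.1,-0.2,16.8],0],
    [[0.1,-0.2,17.6],0],
    [[0.1,-0.2,17.6],0],
    [[0.1,-0.2,17.6],0],
  ],
)

```text
time: 5.22
ee_pos: [0.5293, 0.3627, 0.1247]
eef_rot: [3.141, -0.0, 1.57]
contact_force: [0.2, 0.9, 0.4]
grip_width: 0.59
```

Call:
step_arm(
  increments=[
    [[0,0,0],0],
    [[0,0,0],0],
    [[0,0,0],0],
    [[0,0,0],0],
    [[0,0,0],0],
    [[0,0,0],0],
    [[0,0,0],0],
    [[0,0,0],0],
    [[0,0,0],0],
    [[0,0,0],0],
  ],
  claw=0.6,
)

```text
time: 6.05
ee_pos: [0.5296, 0.3635, 0.1257]
eef_rot: [3.14, -0.001, 1.571]
contact_force: [0.1, -0.4, 4.8]
grip_width: 0.145
```

Call:
step_arm(
  increments=[
    [[0,0,-0.5],0],
    [[0,0,-1.5],0],
    [[0,0,-2.5],0],
    [[0,0,-3.5],0],
    [[0,0,-4.5],0],
    [[0,0,-5.5],0],
    [[0,0,-7],0],
    [[0,0,-9],0],
    [[0,0,-11],0],
    [[0,0,-13],0],
    [[0,0,-15],0],
    [[0,0,-16.2],0],
    [[0,0,-16.2],0],
    [[0,0,-16.2],0],
  ],
)

```text
time: 7.22
ee_pos: [0.5288, 0.3629, 0.2871]
eef_rot: [3.14, -0.0, 1.571]
contact_force: [-0.6, -0.6, -0.9]
grip_width: 0.145
```

```bash
cat > st.py <<'E'
from h import *
import sys
o=r.get_obs(); e=o['ee_pos']; print(np.round(e,4),o['grip_width'],np.round(o['contact_force'],2))
crops=[]
for n in ['top','scene']:
    c=cams.read_camera(n); W=cloud(c); 
    d=np.hypot(W[...,0]-e[0],W[...,1]-e[1]); z=W[...,2]-e[2]
    m=(d<.035)&(z<-.022)&(z>-.14)
    P=W[m]; print(n,len(P))
    if len(P)>5:
        a=P.mean(0); l=np.percentile(P[:,2],5); print(' low z',P[:,2].min(),'mean',np.round(a-e,4))
        for lo in range(-14,-2,3):
            q=P[(P[:,2]-e[2]>lo/100)&(P[:,2]-e[2]<lo/100+.03)]
            if len(q): print('  ',lo,len(q),np.round(q.mean(0)-e,4))
    u,v=proj(c,e-[0,0,.06])[0].astype(int); u=min(max(u,50),462);v=min(max(v,50),334)
    crops.append(cv2.resize(c['img'][v-50:v+50,u-50:u+50],(400,400),interpolation=3))
cv2.imwrite(sys.argv[1],np.hstack(crops))
E
python3 st.py pics/s1.png
```

```text
[0.5288 0.3629 0.2871] 0.14521778906947957 [-0.62 -0.63 -0.88]
top 0
scene 77
 low z 0.17152590189370442 mean [ 0.0031 -0.0046 -0.0661]
   -14 5 [ 0.002  -0.0039 -0.1133]
   -11 22 [ 0.0023 -0.0046 -0.0952]
   -8 23 [ 0.0034 -0.0047 -0.0648]
   -5 27 [ 0.0035 -0.0045 -0.0347]
```

View pics/s1.png

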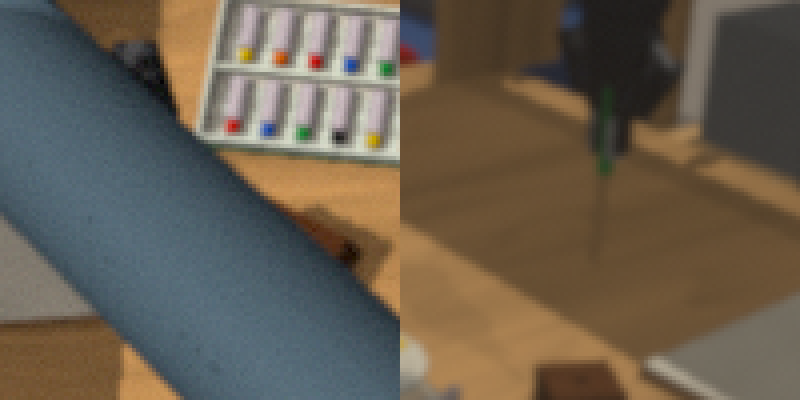

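The scene crop shows the stick gripped by its green handle and hanging upright, tip near z 0.172. Next I carry it over the tube.

Call:
step_arm(
  increments=[
    [[-1,0.1,0],0],
    [[-3,0.4,0],0],
    [[-5.5,0.8,0],0],
    [[-8,1.1,0],0],
    [[-10.5,1.5,0],0],
    [[-13,1.8,0],0],
    [[-15.5,2.2,0],0],
    [[-18,2.5,0],0],
    [[-20.5,2.9,0],0],
    [[-22.5,3.2,0],0],
    [[-24,3.4,0],0],
    [[-24.8,3.5,0],0],
    [[-24.8,3.5,0],0],
    [[-24.8,3.5,0],0],
    [[-24.8,3.5,0],0],
  ],
)

```text
time: 8.57
ee_pos: [0.5632, 0.1164, 0.286]
eef_rot: [-3.141, -0.001, 1.573]
contact_force: [-0.2, 0.1, -0.8]
grip_width: 0.149
```

```bash
python3 st.py pics/s2.png
```

```text
[0.5632 0.1164 0.286 ] 0.14946395395817325 [-0.16  0.08 -0.82]
top 0
scene 86
 low z 0.16996542050869667 mean [ 0.0043 -0.0019 -0.0689]
   -14 3 [ 0.0013 -0.0013 -0.115 ]
   -11 30 [ 0.0039 -0.0012 -0.0973]
   -8 27 [ 0.0045 -0.0019 -0.065 ]
   -5 26 [ 0.0048 -0.0028 -0.0349]
```

View pics/s2.png

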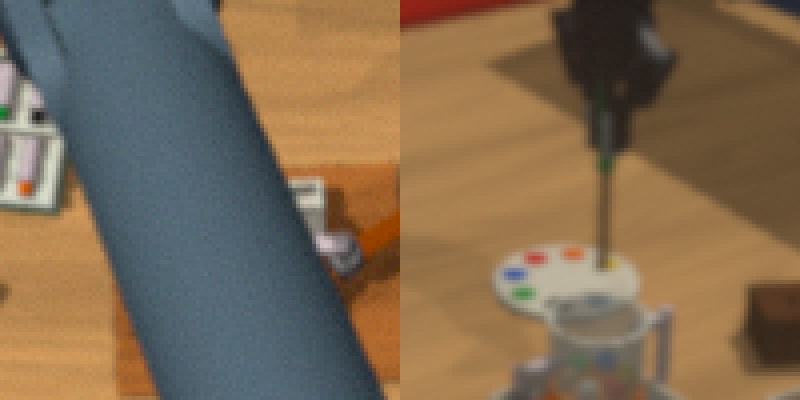

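The stick hangs over the tube mouth, tip at about (600,265) in the scene crop with the mouth at about (598,310). I lower it slowly.

Call:
step_arm(
  increments=[
    [[-0.1,0,1],0],
    [[-0.1,0,2.5],0],
    [[-0.1,0,4],0],
    [[-0.1,0,5.5],0],
    [[-0.1,0,7],0],
    [[-0.1,0,7.5],0],
    [[-0.1,0,8],0],
    [[-0.1,0,8.5],0],
    [[-0.1,0,9],0],
    [[-0.1,0,9.4],0],
    [[-0.1,0,9.8],0],
    [[-0.1,0,10.1],0],
    [[-0.1,0,10.3],0],
    [[-0.1,0,10.3],0],
    [[-0.1,0,10.3],0],
  ],
)

```text
time: 9.92
ee_pos: [0.5639, 0.1137, 0.1833]
eef_rot: [3.141, -0.0, 1.571]
contact_force: [-0.1, 0.3, -0.6]
grip_width: 0.143
```

```bash
python3 - <<'E'
from h import *
o=r.get_obs(); e=o['ee_pos']; print(np.round(e,4),o['grip_width'],np.round(o['contact_force'],2))
c=cams.read_camera('scene'); u,v=proj(c,[.564,.114,.11])[0].astype(int)
cv2.imwrite('pics/s3.png',cv2.resize(c['img'][v-50:v+50,u-50:u+50],(500,500),interpolation=3))
E
```

```text
[0.5639 0.1137 0.1833] 0.14276167024158076 [-0.08  0.26 -0.64]
```

View pics/s3.png

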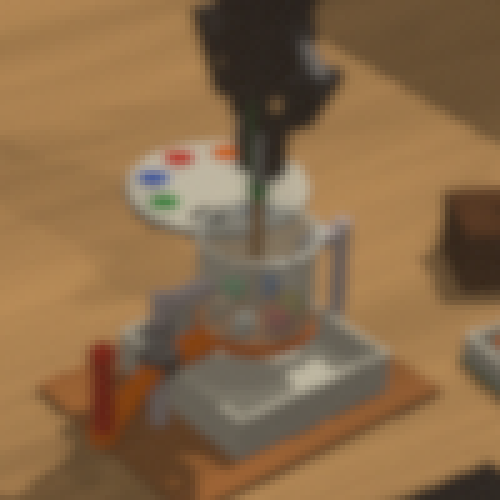

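Call:
step_arm(
  increments=[
    [[0,0.7,0],0],
    [[0,1.4,0],0],
    [[0,2,0],0],
    [[0.68,1.88,0],0],
    [[1.29,1.53,0],0],
    [[1.73,1,0],0],
    [[1.97,0.35,0],0],
    [[1.97,-0.35,0],0],
    [[1.73,-1,0],0],
    [[1.29,-1.53,0],0],
    [[0.68,-1.88,0],0],
    [[0,-2,0],0],
    [[-0.68,-1.88,0],0],
    [[-1.29,-1.53,0],0],
    [[-1.73,-1,0],0],
    [[-1.97,-0.35,0],0],
    [[-1.97,0.35,0],0],
    [[-1.73,1,0],0],
    [[-1.29,1.53,0],0],
    [[-0.68,1.88,0],0],
  ],
)

```text
time: 11.63
ee_pos: [0.5777, 0.1067, 0.1809]
eef_rot: [-3.127, 0.002, 1.571]
contact_force: [-4.3, 1.2, 1.0]
grip_width: 0.145
```

Call:
step_arm(
  increments=[
    [[0.68,0.12,0],0],
    [[1.37,0,0],0],
    [[1.97,-0.35,0],0],
    [[2.42,-0.88,0],0],
    [[2.65,-1.53,0],0],
    [[2.65,-2.23,0],0],
    [[2.42,-2.88,0],0],
    [[1.97,-3.41,0],0],
    [[1.37,-3.76,0],0],
    [[0.68,-3.88,0],0],
    [[0,-3.76,0],0],
    [[-0.6,-3.41,0],0],
    [[-1.05,-2.88,0],0],
    [[-1.29,-2.23,0],0],
    [[-1.29,-1.53,0],0],
    [[-1.05,-0.88,0],0],
    [[-0.6,-0.35,0],0],
    [[0,0,0],0],
    [[0.68,0.12,0],0],
    [[1.37,0,0],0],
  ],
)

```text
time: 13.3
ee_pos: [0.5802, 0.1194, 0.1812]
eef_rot: [-3.134, 0.003, 1.57]
contact_force: [-1.3, 0.2, -0.3]
grip_width: 0.143
```

```bash
python3 - <<'E'
from h import *
o=r.get_obs(); e=o['ee_pos']; print(np.round(e,4),o['grip_width'],np.round(o['contact_force'],2),o['eef_rot'])
c=cams.read_camera('scene'); u,v=proj(c,[.564,.114,.11])[0].astype(int)
cv2.imwrite('pics/s4.png',cv2.resize(c['img'][v-50:v+50,u-50:u+50],(600,600),interpolation=3))
E
```

```text
[0.5802 0.1194 0.1812] 0.142785149607015 [-1.29  0.19 -0.34] [-3.13416274e+00  3.12699142e-03  1.57029543e+00]
```

View pics/s4.png

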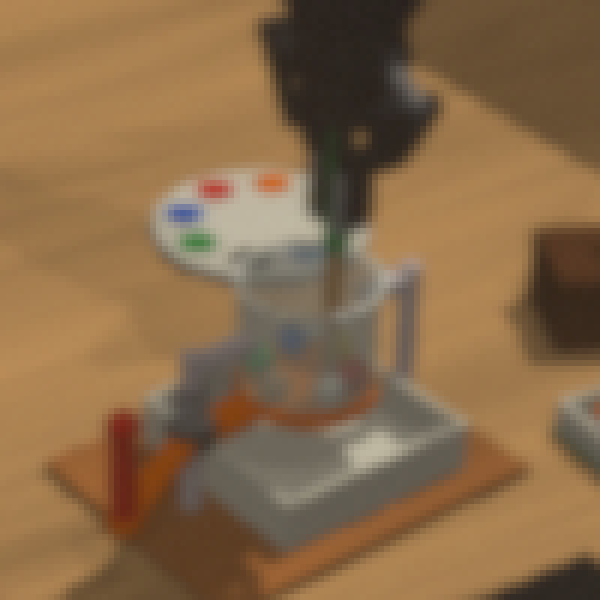

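The stick is among the beads and they have moved, with all of them still in the tube. I make two more turns to be safe.

Call:
step_arm(
  increments=[
    [[0.6,-0.35,0],0],
    [[1.05,-0.88,0],0],
    [[1.29,-1.53,0],0],
    [[1.29,-2.23,0],0],
    [[1.05,-2.88,0],0],
    [[0.6,-3.41,0],0],
    [[0,-3.76,0],0],
    [[-0.68,-3.88,0],0],
    [[-1.37,-3.76,0],0],
    [[-1.97,-3.41,0],0],
    [[-2.42,-2.88,0],0],
    [[-2.65,-2.23,0],0],
    [[-2.65,-1.53,0],0],
    [[-2.42,-0.88,0],0],
    [[-1.97,-0.35,0],0],
    [[-1.37,0,0],0],
    [[-0.68,0.12,0],0],
    [[0,0,0],0],
  ],
)

```text
time: 14.85
ee_pos: [0.5792, 0.1177, 0.1809]
eef_rot: [-3.131, 0.006, 1.57]
contact_force: [-4.2, -1.3, 0.9]
grip_width: 0.144
```

Call:
step_arm(
  increments=[
    [[0.6,-0.35,0],0],
    [[1.05,-0.88,0],0],
    [[1.29,-1.53,0],0],
    [[1.29,-2.23,0],0],
    [[1.05,-2.88,0],0],
    [[0.6,-3.41,0],0],
    [[0,-3.76,0],0],
    [[-0.68,-3.88,0],0],
    [[-1.37,-3.76,0],0],
    [[-1.97,-3.41,0],0],
    [[-2.42,-2.88,0],0],
    [[-2.65,-2.23,0],0],
    [[-2.65,-1.53,0],0],
    [[-2.42,-0.88,0],0],
    [[-1.97,-0.35,0],0],
    [[-1.37,0,0],0],
    [[-0.68,0.12,0],0],
    [[-0.68,-1,0],0],
    [[-0.68,-1.88,0],0],
    [[-0.68,-1.88,0],0],
  ],
)

```text
time: 16.52
ee_pos: [0.5617, 0.1129, 0.1823]
eef_rot: [-3.139, 0.003, 1.572]
contact_force: [0.1, -1.0, -0.6]
grip_width: 0.142
```

Call:
step_arm(
  increments=[
    [[0,0,-0.5],0],
    [[0,0,-1],0],
    [[0,0,-2],0],
    [[0,0,-3],0],
    [[0,0,-4.5],0],
    [[0,0,-6],0],
    [[0,0,-7.5],0],
    [[0,0,-9],0],
    [[0,0,-10.5],0],
    [[0,0,-11.5],0],
    [[0,0,-11.5],0],
    [[0,0,-11.5],0],
  ],
)

```text
time: 17.52
ee_pos: [0.5644, 0.114, 0.2994]
eef_rot: [3.139, -0.0, 1.571]
contact_force: [0.5, 0.3, -0.3]
grip_width: 0.142
```

```bash
python3 st.py pics/s5.png; python3 - <<'E'
from h import *
print(r.get_obs()['time'], r.get_obs()['eef_rot'])
E
```

```text
[0.5644 0.114  0.2994] 0.1420103953494903 [ 0.47  0.27 -0.33]
top 0
scene 95
 low z 0.1824861865795624 mean [ 0.0036 -0.0028 -0.0651]
   -14 6 [ 0.0046 -0.0026 -0.1138]
   -11 26 [ 0.0034 -0.0026 -0.0954]
   -8 29 [ 0.0034 -0.003  -0.0636]
   -5 34 [ 0.0036 -0.0029 -0.0345]
17.6167 [-3.14018668e+00  3.89990031e-04  1.57078658e+00]
```

Call:
step_arm(
  increments=[
    [[-1,-0.1,0],0],
    [[-3,-0.4,0],0],
    [[-6,-0.8,0],0],
    [[-9,-1.3,0],0],
    [[-12,-1.7,0],0],
    [[-15,-2.1,0],0],
    [[-18,-2.5,0],0],
    [[-21,-2.9,0],0],
    [[-24,-3.3,0],0],
    [[-27,-3.8,0],0],
    [[-30,-4.2,0],0],
    [[-33,-4.6,0],0],
    [[-36,-5,0],0],
    [[-39,-5.4,0],0],
    [[-41,-5.7,0],0],
    [[-42.5,-5.9,0],0],
    [[-42.5,-5.9,0],0],
    [[-42.5,-5.9,0],0],
    [[-42.5,-5.9,0],0],
  ],
)

```text
time: 19.2
ee_pos: [0.5055, -0.3088, 0.298]
eef_rot: [-3.141, -0.002, 1.574]
contact_force: [-0.2, 0.8, 0.4]
grip_width: 0.147
```

```bash
python3 st.py pics/s6.png
```

```text
[ 0.5055 -0.3088  0.298 ] 0.147220088622524 [-0.25  0.8   0.41]
top 30
 low z 0.18202826137763717 mean [-0.0027  0.0036 -0.0716]
   -14 1 [-0.0019  0.0029 -0.1159]
   -11 9 [-0.0021  0.0031 -0.0982]
   -8 14 [-0.0031  0.0036 -0.0646]
   -5 6 [-0.0025  0.0043 -0.0407]
scene 102
 low z 0.1837874854646403 mean [ 0.0053 -0.0008 -0.063 ]
   -14 4 [ 0.005  -0.002  -0.1125]
   -11 25 [ 0.0047 -0.0014 -0.0941]
   -8 35 [ 0.0056 -0.0002 -0.0648]
   -5 38 [ 0.0056 -0.0007 -0.0356]
```

View pics/s6.png

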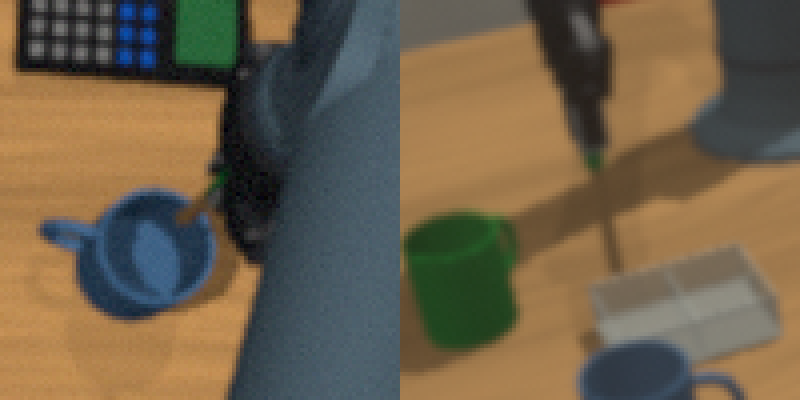

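The blue mug is directly below the stick. In the top crop the tip at (185,215) appears high because of parallax. I lower it into the mug.

Call:
step_arm(
  increments=[
    [[-0.1,0,2],0],
    [[-0.1,0,4],0],
    [[-0.1,0,6],0],
    [[-0.1,0,8],0],
    [[-0.1,0,10],0],
    [[-0.1,0,12],0],
    [[-0.1,0,13.5],0],
    [[-0.1,0,15],0],
    [[-0.1,0,16],0],
    [[-0.1,0,16.6],0],
    [[-0.1,0,17],0],
    [[-0.1,0,17],0],
    [[-0.1,0,17],0],
    [[-0.1,0,17],0],
  ],
)

```text
time: 20.47
ee_pos: [0.5056, -0.3125, 0.1293]
eef_rot: [3.14, 0.001, 1.571]
contact_force: [-0.4, -0.1, -0.3]
grip_width: 0.152
```

Call:
step_arm(
  increments=[
    [[0,0,0.3],0],
    [[0,0,0.3],0],
    [[0,0,0.3],0],
  ],
)

```text
time: 20.72
ee_pos: [0.5049, -0.3123, 0.1254]
eef_rot: [3.141, 0.0, 1.571]
contact_force: [-0.6, -0.4, -0.7]
grip_width: 0.146
```

Call:
step_arm(
  increments=[
    [[0,0,0],0],
    [[0,0,0],0],
    [[0,0,0],0],
    [[0,0,0],0],
    [[0,0,0],0],
    [[0,0,0],0],
    [[0,0,0],0],
    [[0,0,0],0],
    [[0,0,-1],0],
    [[0,0,-2],0],
    [[0,0,-3.5],0],
    [[0,0,-5.5],0],
    [[0,0,-8],0],
    [[0,0,-10.5],0],
    [[0,0,-13],0],
    [[0,0,-15.5],0],
    [[0,0,-17],0],
    [[0,0,-17],0],
  ],
  claw=4.5,
)

```text
time: 22.22
ee_pos: [0.5077, -0.3132, 0.3018]
eef_rot: [3.132, 0.006, 1.571]
contact_force: [0.1, 0.9, 0.5]
grip_width: 0.522
```

Call:
step_arm(
  increments=[
    [[4,2,0],0],
    [[8,4,0],0],
    [[12,6,0],0],
    [[16,8,0],0],
    [[20,9,0],0],
    [[23,10,0],-0.1],
    [[25,11,0],-0.22],
    [[26.5,11.4,0],-0.34],
    [[27.4,11.4,0],-0.46],
    [[27.4,11.4,0],-0.58],
    [[27.4,11.4,0],-0.593],
    [[27.4,11.4,0],-0.593],
    [[27.4,11.4,0],-0.593],
  ],
)

```text
time: 23.3
ee_pos: [0.6186, -0.0392, 0.295]
eef_rot: [-3.141, 0.0, 2.16]
contact_force: [-0.4, -0.1, -0.1]
grip_width: 0.522
```

```bash
cat > k.py <<'E'
from h import *
import sys
o=r.get_obs(); print(o['time'],np.round(o['ee_pos'],4),np.round(o['eef_rot'],3))
cr=[]
for n,f in [('top',(.505,-.31,.08)),('scene',(.505,-.31,.08)),('scene',(.6,.04,.08))]:
    c=cams.read_camera(n); W=cloud(c); img=c['img'].astype(int); B,G,R_=img[...,0],img[...,1],img[...,2]
    red=(R_>1.8*G)&(R_>1.8*B)&(R_>60)&(W[...,0]>.45)&(W[...,0]<.7)&(W[...,1]<.05)&(W[...,1]>-.12)&(W[...,2]>.065)&(W[...,2]<.14)
    if red.any(): print(n,'post',red.sum(),np.round(W[red].mean(0),4))
    u,v=proj(c,f)[0].astype(int); cr.append(cv2.resize(c['img'][v-40:v+40,u-40:u+40],(266,266),interpolation=3))
cv2.imwrite(sys.argv[1],np.hstack(cr))
E
python3 k.py pics/k1.png
```

```text
23.3 [ 0.6186 -0.0392  0.295 ] [-3.141  0.     2.16 ]
top post 9 [ 0.6009 -0.0146  0.0678]
scene post 76 [ 0.6234 -0.0383  0.0983]
scene post 77 [ 0.6234 -0.0384  0.0984]
```

View pics/k1.png

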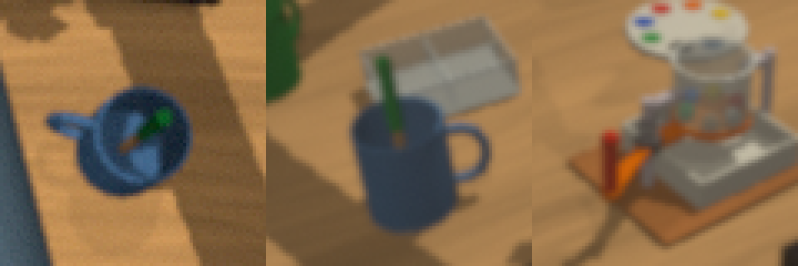

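The stick stands in the blue mug, which is upright, and the beads are still in the tube. The gripper is above the red post, so I descend around it and close.

Call:
step_arm(
  increments=[
    [[0.2,0.2,3],0],
    [[0.2,0.2,6],0],
    [[0.2,0.2,9],0],
    [[0.2,0.2,12],0],
    [[0.2,0.2,14.5],0],
    [[0.2,0.2,16.5],0],
    [[0.2,0.2,18],0],
    [[0.2,0.2,19.3],0],
    [[0.2,0.2,20.1],0],
    [[0.2,0.2,20.6],0],
    [[0.2,0.2,20.6],0],
    [[0.2,0.2,20.6],0],
    [[0.2,0.2,20.6],0],
  ],
)

```text
time: 24.53
ee_pos: [0.6205, -0.0353, 0.0906]
eef_rot: [3.14, 0.001, 2.164]
contact_force: [1.2, 0.6, -1.0]
grip_width: 0.524
```

Call:
step_arm(
  increments=[
    [[0,0,0],0],
    [[0,0,0],0],
    [[0,0,0],0],
    [[0,0,0],0],
    [[0,0,0],0],
    [[0,0,0],0],
    [[0,0,0],0],
    [[0,0,0],0],
    [[0,0,0],0],
    [[0,0,0],0],
  ],
  claw=0.6,
)

```text
time: 25.37
ee_pos: [0.6185, -0.0365, 0.09]
eef_rot: [-3.139, 0.001, 2.163]
contact_force: [-3.8, -1.4, 5.0]
grip_width: 0.159
```

```bash
python3 - <<'E'
from h import *
o=r.get_obs(); print(o['time'],np.round(o['ee_pos'],4),np.round(o['eef_rot'],3),o['grip_width'],o['contact_force'],o['qpos'])
p=np.array([.571,.034]); e=o['ee_pos'][:2]; y=o['eef_rot'][2]
v=e-p; print('radius',np.hypot(*v),np.degrees(np.arctan2(v[1],v[0])))
# rows: rotate about pivot by -a, in tool axes
for a in np.linspace(0,1.15,21)[1:]:
    R=np.array([[np.cos(a),np.sin(a)],[-np.sin(a),np.cos(a)]]); d=(p+R@v-e)*100
    print(round(a,3),np.round([d@[np.cos(y),np.sin(y)],d@[np.sin(y),-np.cos(y)]],1))
E
```

```text
25.3667 [ 0.6185 -0.0365  0.09  ] [-3.139e+00  1.000e-03  2.163e+00] 0.1586579056562017 [-3.77463488 -1.41811395  5.02406007] [ 0.47597085  0.58808185 -0.62032135  1.75867958  0.41600648  0.93129945
  0.27346621]
radius 0.08503157682436037 -56.00754458746343
0.057 [ 0.  -0.5]
0.115 [ 0.1 -1. ]
0.172 [ 0.1 -1.5]
0.23 [ 0.2 -1.9]
0.288 [ 0.3 -2.4]
0.345 [ 0.5 -2.9]
0.402 [ 0.7 -3.3]
0.46 [ 0.9 -3.8]
0.518 [ 1.1 -4.2]
0.575 [ 1.4 -4.6]
0.632 [ 1.6 -5. ]
0.69 [ 1.9 -5.4]
0.747 [ 2.3 -5.8]
0.805 [ 2.6 -6.1]
0.862 [ 3.  -6.5]
0.92 [ 3.3 -6.8]
0.977 [ 3.7 -7.1]
1.035 [ 4.2 -7.3]
1.092 [ 4.6 -7.6]
1.15 [ 5.  -7.8]
```

Call:
step_arm(
  increments=[
    [[0,-0.5,0],0.057],
    [[0.1,-1,0],0.115],
    [[0.1,-1.5,0],0.172],
    [[0.2,-1.9,0],0.23],
    [[0.3,-2.4,0],0.288],
    [[0.5,-2.9,0],0.345],
    [[0.7,-3.3,0],0.402],
    [[0.9,-3.8,0],0.46],
    [[1.1,-4.2,0],0.518],
    [[1.4,-4.6,0],0.575],
    [[1.6,-5,0],0.632],
    [[1.9,-5.4,0],0.69],
    [[2.3,-5.8,0],0.747],
    [[2.6,-6.1,0],0.805],
    [[3,-6.5,0],0.862],
    [[3.3,-6.8,0],0.92],
    [[3.7,-7.1,0],0.977],
    [[4.2,-7.3,0],1.035],
    [[4.6,-7.6,0],1.092],
    [[4.6,-7.6,0],1.092],
  ],
)

```text
time: 27.03
ee_pos: [0.5312, -0.0421, 0.0901]
eef_rot: [3.138, 0.002, 1.071]
contact_force: [0.9, -5.7, 1.7]
grip_width: 0.151
```

```bash
cat > g.py <<'E'
from h import *
import sys
o=r.get_obs(); p=np.array([.571,.034]); v=o['ee_pos'][:2]-p
print(o['time'],np.round(o['ee_pos'],4),np.round(o['eef_rot'],3),o['grip_width'],np.round(o['contact_force'],1),'rad',np.hypot(*v),'gate',np.radians(-56)-np.arctan2(v[1],v[0]))
t=cams.read_camera('top'); c=cams.read_camera('scene')
for q in range(6):
    for d in cams.trace(c,f'bead{q}')[:1]:
        P=cloud(c)[d['mask']]; print(q,round(d['p'],2),d['uv'],np.round(np.nanmedian(P,0),3))
u,v=proj(c,[.57,.08,.06])[0].astype(int)
cv2.imwrite(sys.argv[1],np.hstack([cv2.resize(t['img'][150:230,190:270],(400,400),interpolation=3),cv2.resize(c['img'][v-40:v+40,u-40:u+40],(400,400),interpolation=3)]))
E
python3 g.py pics/g1.png
```

```text
27.0333 [ 0.5312 -0.0421  0.0901] [3.138e+00 2.000e-03 1.071e+00] 0.15131377950822153 [ 0.9 -5.7  1.7] rad 0.0858872938745255 gate 1.0754961286395268
0 0.3 [188.1, 279.1] [ 0.702 -0.324  0.018]
1 0.3 [188.1, 279.1] [ 0.702 -0.324  0.018]
2 0.3 [188.1, 279.1] [ 0.702 -0.324  0.018]
3 0.3 [188.1, 279.1] [ 0.702 -0.324  0.018]
4 0.3 [188.1, 279.1] [ 0.702 -0.324  0.018]
5 0.3 [188.1, 279.1] [ 0.702 -0.324  0.018]
```

View pics/g1.png

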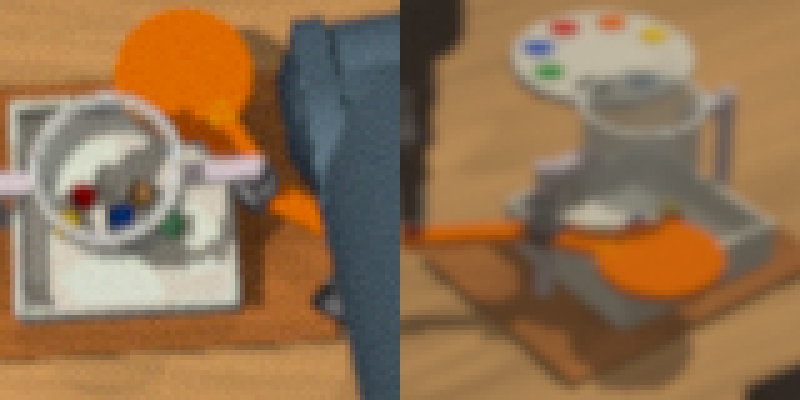

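The gate is at about 1.08 rad by the TCP and the beads have fallen into the tray. In the top crop I see red (83,197), yellow (73,215), blue (120,215), wood (140,190) and green (172,225). I now press on firmly to the stop.

Call:
step_arm(
  increments=[
    [[0,-0.2,0],0.02],
    [[0,-0.4,0],0.03],
    [[0,-0.6,0],0.03],
    [[0,-0.6,0],0.03],
    [[0,-0.6,0],0.03],
    [[0,-0.6,0],0.03],
  ],
)

```text
time: 27.93
ee_pos: [0.5279, -0.0403, 0.0901]
eef_rot: [3.135, 0.0, 1.041]
contact_force: [3.7, -7.2, -1.0]
grip_width: 0.16
```

```bash
python3 g.py pics/g2.png | head -1; python3 - <<'E'
from h import *
c=cams.read_camera('top'); cv2.imwrite('pics/g3.png',cv2.resize(c['img'][165:220,188:250],(806//1-6,706//1-110),interpolation=2))
W=cloud(c)
m=(W[...,2]>.018)&(W[...,2]<.04)&(np.hypot(W[...,0]-.564,W[...,1]-.114)<.058)
print(m.sum())
E
```

```text
27.9333 [ 0.5279 -0.0403  0.0901] [3.135 0.    1.041] 0.16021823591175588 [ 3.7 -7.2 -1. ] rad 0.08590950942783071 gate 1.1184286012943172
138
```

View pics/g3.png

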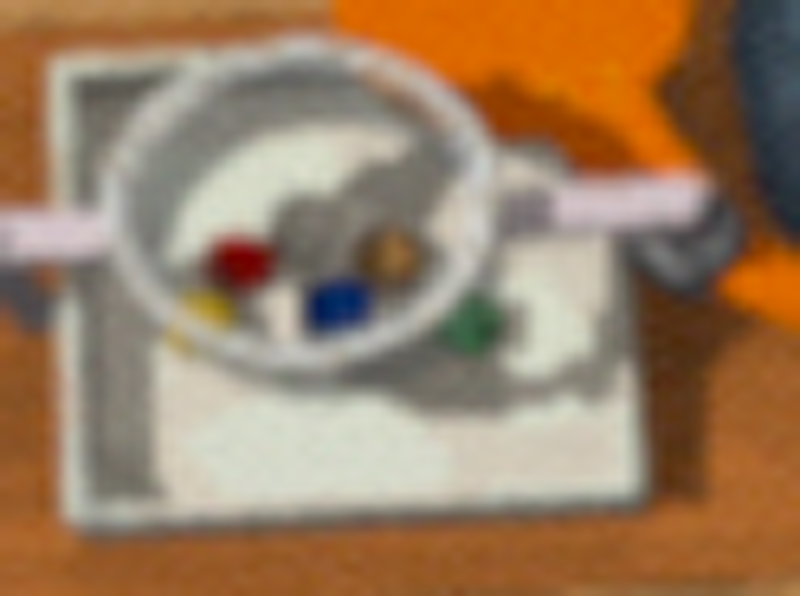

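All six beads are in the tray, the white one in shadow at (310,225). The reaction of about 6.6 N is close to the spring alone, so I press a little more to confirm the stop.

Call:
step_arm(
  increments=[
    [[0,-0.3,0],0],
    [[0,-0.5,0],0],
    [[0,-0.5,0],0],
    [[0,-0.5,0],0],
    [[0,-0.5,0],0],
    [[0,-0.5,0],0],
  ],
)

```text
time: 28.88
ee_pos: [0.5277, -0.0401, 0.0903]
eef_rot: [3.127, -0.003, 1.04]
contact_force: [13.6, -9.6, -9.6]
grip_width: 0.159
```

```bash
python3 g.py pics/g4.png | head -1
```

```text
28.8833 [ 0.5277 -0.0401  0.0903] [ 3.127e+00 -3.000e-03  1.040e+00] 0.15917624969588492 [13.6 -9.6 -9.6] rad 0.08583747200368108 gate 1.1220871206652223
```

The TCP did not move and the force rose to about 16 N, so the gate is at its stop. I check the mug and stick numerically, then hand in.

```bash
python3 m.py 2>/dev/null | grep -E "top|scene|mug rim|mouth"; python3 - <<'E'
from h import *
c=cams.read_camera('scene'); W=cloud(c); i=c['img'].astype(int)
g=(np.hypot(W[...,0]-.505,W[...,1]+.311)<.08)&(W[...,2]>.1); print('stick above mug',g.sum(),np.nanmax(W[g][:,2]))
print(workorder.hand_in())
E
```

```text
top
mouth 238 [0.5613 0.1144 0.0393] [0.5642 0.1157 0.1257] 0.13197469958481922
mug rim 159 [ 0.5025 -0.311   0.0389]
block top 523 [0.5299 0.3616 0.05  ] ((529.1590576171875, 361.7276611328125), (74.46577453613281, 68.37342834472656), 65.2320785522461)
scene
mouth 154 [0.5664 0.1135 0.0391] [0.5641 0.1149 0.1238] 0.12807078264542393
mug rim 163 [ 0.5065 -0.3127  0.0389]
block top 214 [0.5341 0.3577 0.0501] ((530.9727172851562, 360.5594482421875), (71.62651062011719, 77.34405517578125), 66.47222137451172)
stick above mug 86 0.16681527084700742
the job is handed in; nothing more can be done
None
```

The job is done and handed in at about 29 s of the 70 s allowed.

- **Stirring:** I took the stick from its block and stirred the beads for nearly four commanded turns at 20 mm radius, with the gate shut. Where I read it, the arm ran a few millimetres inside that circle.
- **Stick in the mug:** I put the stick in the blue mug and let go. The mug rim stayed within 1 mm of where it started, and the stick's top stands at z ≈ 0.167 m.
- **Gate:** I swung it by the red post to its stop and am still holding it there. The TCP reads about 1.12 rad, within measuring error of the 1.10 rad stop. When I commanded 5 mm more, it did not move and the force rose to about 16 N, which confirms the stop.
- **Beads:** the top picture shows all six colours in the tray. The white one is faint in shadow, so it is the least certain.

**Checks that failed or were left out:** the trained network did not find the beads in the tray and reported the calculator instead, so the bead count rests on my own look at the picture. I did not measure the bystanders again; the path stayed well clear of them.

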